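Grease the drum-drive bearing with a push-type gun

TASK

The shaft bearing of the bench drum drive is due for grease. First take the drive out of gear: swing the clutch lever to upright, its neutral position, and leave it there; then lift the red push-type grease gun out of its stand, press its coupler squarely onto the tilted grease nipple of the bearing until it snaps on, and keep pushing the gun along the nipple until its spring-loaded plunger is nearly all the way in. Finish while still holding the gun pressed in like that, and leave the rock cores where they stand.

Things in the scene. Friction and masses are not known exactly. Their poses are not given: they have to be found in the camera images.
- machine: Bench drum drive, fixed on a grey bed plate. Origin on the table under the clutch lever; local -x faces the robot. Along local +y: blue clutch housing (110 x 130 mm, top at 130 mm), grey bell housing, white drive unit (220 x 200 mm, y 150 to 350 mm, 230 mm high). Along -y: 25 mm shaft at height 86.5 mm, green pillow-block bearing at y = -160 mm (cap top 121 mm), 64 mm flange, end at -250 mm.
- lever_pivot (a point): Hinge centre of the clutch lever, on the shaft axis inside the clutch housing, 86.5 mm above the table. The hinge axis is the machine's local x.
- clutch_lever (a joint): Angle of the clutch lever in rad. 0 = upright = neutral (green marks on the steel gate plate); positive leans towards the white drive unit (machine's local +y) = in drive (red marks, starts at 0.3 to 0.5). Stops at -0.6 and 0.6. It stays where it is left; about 3 N at the knob moves it.
- lever_knob (a point): Centre of the black ball knob (30 mm diameter) on top of the lever's 10 mm steel rod, 150 mm from the pivot.
- nipple: Brass, greasy grease nipple in the bearing cap. Origin at its foot on the cap; its z axis runs out along the nipple, 30 degrees off vertical, leaning to the machine's local -x. Hexagon 15 mm wide up to z = 8 mm, neck 5 mm in diameter, round head 10 mm in diameter, centre at z = 22 mm, top at 27 mm.
- nipple_head (a point): Centre of the nipple's round head.
- stand: Yellow and dark steel drip stand, fixed, 90 x 90 mm foot, cheeks on its local y sides, 110 mm high, with a 31 mm hole in the middle of its top plate (70 x 80 mm) in which the gun hangs. Origin on the table under the hole.
- gun: Push-type grease gun, about 0.4 kg, upright in the stand. Origin on its axis under the front cap (at the start 110 mm above the table), z along the axis to the rear. Aluminium front cap 44 mm in diameter, z 0 to 14 mm; red barrel and rear cap 36 mm in diameter, 14 to 84 mm (grip here from above, TCP near z = 60 mm). A 12 mm tube runs forward (-z) to the coupler.
- plunger (a joint): How far the gun's tube is pushed into the barrel, in m: 0 = fully out, stop at 0.020. A spring drives it out: 10 N at the start of its stroke, 16.5 N fully in.
- coupler_mouth (a point): Centre of the open mouth of the coupler (steel, 23 mm in diameter, 25 mm long), on the gun's axis at gun z = -90 mm while the plunger is out. The mouth is a funnel 18 mm wide narrowing to 13 mm; inside, four sprung jaws snap behind the nipple's head at 5 to 6 N, before the plunger starts to move.
- coupler_seat (a point): Point on the coupler's axis 10.2 mm inside the mouth (gun z = -79.8 mm while the plunger is out): it coincides with the centre of the nipple's head when the coupler is snapped on. The jaws pass the widest part of the head some 5 mm before that.
- core0: Rock core specimen, upright cylinder 54 mm in diameter, 60 mm high, loose, to the right beyond the stand. Origin at the centre of its underside.
- core1: Rock core specimen like core0, just in front of the machine's bed plate (local -x side).
- core2: Rock core specimen like core0, just behind the machine's bed plate (local +x side).
Not all that is in view belongs to the job. Of the things that look like the stand, the larger one is meant.

How it is judged:
On the way, in this order (a step that is already met when the one before it is completed fails the run):
1. the clutch lever is upright, in neutral (within 0.1 rad) (value of joint clutch_lever between -0.1 and 0.1 rad), for 0.3 s.
2. with the lever still in neutral, the coupler has snapped onto the nipple: seat point within 3 mm of the head's centre, gun's axis within 0.14 rad of the nipple's (all of step 1 and distance between coupler_seat and nipple_head below 0.003 m and angle between the z axis of gun and the z axis of nipple, either way round below 0.14 rad), for 0.04 s.
3. snapped on and square, the plunger is pressed in more than 16 mm, with over 10 N on the nipple (all of step 2 and value of joint plunger above 0.016 m and contact force between gun and nipple above 10 N), for 0.5 s.
At the end, for the whole second after the job is handed in: The gun is held still in the fingers, clear of the stand, its coupler snapped on the nipple (seat point within 3 mm of the head's centre, axes within 0.14 rad), the plunger more than 16 mm of its 20 mm in and more than 10 N on the nipple; the clutch lever is within 0.1 rad of upright (all of step 3 and contact force between the fingers and gun above 3 N and contact force between gun and stand below 0.3 N and linear speed of gun below 0.02 m/s); the arm keeps its last pose, push and grip.
It fails at once if a rock core is moved more than 15 mm or tipped (distance of any of core0, core1, core2 from where it was at the start of the episode above 0.015 m or angle between any of core0, core1, core2's own z axis and vertical above 0.3 rad).
It also fails if it takes over 54 s, if anything falls off the work surface, if the arm or the gripper's body presses on something with over 40 N, if the wrist force passes 120 N, or if a joint passes its speed limit or range.

ROBOT

A 6-joint arm with a two-finger parallel gripper is mounted at the origin on the work surface. World frame = base frame: x ahead of the robot, y to its left, z up, the work surface at z = 0. Lengths are in m, angles in rad, forces in N, time in s.
With the tool pointing down it reaches from about 0.35 to 0.975 m from the base axis. Payload 4.9 kg.
Tool frame: the origin (TCP) lies between the finger pads, 19 mm behind the fingertips; this is the grasp point; z points along the fingers, y is the line along which they close (so a half turn about z gives the same grasp; the last joint's range is limited). The gripper opens to 85 mm and grips with 20 to 120 N. Pads are 22 mm wide; open, the fingers measure 114 mm over their backs; the gripper's body (76 mm by 85 mm) begins 54 mm behind the grasp point. The pads swing forward as they close: fully open they stand 13 mm farther back than shut.
Start: joints at [0.999, 0.053, 1.613, -0, 1.476, -0.119], TCP at [0.273, 0.562, 0.25] pointing down, gripper open.
Joint ranges: [-3.01, 3.01], [-1.01, 2.22], [0.06, 2.58], [-1.02, 4.17], [0.09, 2.62], [-3.14, 3.14]. Speed limits (rad/s): [2.57, 2.57, 3.14, 3.14, 3.14, 3.14].

INTERFACE

Orientations are given as a rotation vector (axis times angle).
In Python, from station import ctrl gives the robot as it stands. The module is installed in compiled form; this text tells all that it offers.
- The arm moves only by the tool drive_tool, never from a script. Its argument "steps" is a list of rows, each an object with "translation": the shift along the tool's x, y, z normalised to -1 to 1, where 1 is 4 cm, a list of three; "angular": the turn, a rotation vector about the tool's x, y, z normalised to -1 to 1, where 1 is 8 degrees, a list of three; "gripper": the opening, from 0 (shut) to 1 (fully open). In form: [{"translation": [dx, dy, dz], "angular": [wx, wy, wz], "gripper": gripper}, ...]. A call has 1 to 8 rows; each row shifts and turns the commanded pose from where the row before left it, along the tool's axes as they then stand; what a row does not reach is not made up. A row lasts 1/8 s, in which the tool goes at most 62.5 mm and 10.7 degrees, less where a joint would pass 70% of its speed; a pose out of reach is approached as far as the arm can. A call with a number of a shift or a turn outside -1 to 1 is refused whole. A call with a gripper value outside its range is refused whole. The fingers move at their own pace and stop on an object; "force" is the grip in N (left out, the last holds). Time passes only in rows, so rows that do not move let the fingers close. It gives the time, the measured TCP pose, the force, the opening and the grip force at its end, in the units of the state.
- ctrl.get_obs(): the state, without advancing time (a new reading comes with each control period).
- ctrl.get_image(name): name is "scene" or "side" or "wrist"; returns a dict with "color" (400x640x3 uint8, red, green, blue), "depth" (400x640 float32, m along the optical axis (not along the pixel's ray), 0 where there is no reading), "fx", "fy", "cx", "cy" (pixels), "R" (3x3) and "t" (3): a world point X has camera coordinates R X + t. Camera axes: x right, y down, z forward; pixel columns grow to the right and rows downward; lengths in m; the calibration is good to about 2 mm. A picture is of the moment at which its call begins.
- ctrl.finish_job(): hands the job in; it is judged then, once.
The state is a dict: "t": time; "q": joint angles; "dq": joint speeds; "effort": joint torques, N m; "tool_pos": TCP position; "tool_rot": TCP orientation; "contact_force": force on the tool from outside, world axes, zero at the start; "wrist_torque": the same for the moment, N m; "opening": finger opening in m; "grip_force": force on a finger pad.
Only numpy, scipy, OpenCV 4.12 (cv2) and the standard library are available. Lean on these libraries where they do the work, as an engineer would, in place of code of your own. Each camera call takes 0.05 s, during which the arm holds its last target. There are 200 camera calls.

## Working session

There is one attempt and no reset: what is moved stays moved. The work goes in short steps, Python scripts to look and compute and a tool call to move; the robot and the scene stay as the last step left them, time stands still between calls to the robot, and variables do not carry over. Pictures are saved under pics/ and viewed, at most 10 in all, crops included, and the job is handed in when it is done.

Besides the shell and the picture viewer there is one more tool, called after "Call:" by a JSON object that holds its "method" and its "body". drive_tool: Moves the arm, as the interface text tells. Its arguments: {"type":"object","properties":{"steps":{"type":"array"},"force":{"type":"number"}},"required":["steps"]}

```bash
mkdir -p pics; cat > h.py <<'E'
import numpy as np, cv2
from station import ctrl
from scipy.spatial.transform import Rotation as Rot
def grab(n,save=None):
    im=ctrl.get_image(n)
    if save: cv2.imwrite(f'pics/{save}.png',im['color'][:,:,::-1]); np.savez(f'pics/{save}.npz',**im)
    return im
def load(s): return dict(np.load(f'pics/{s}.npz'))
def pts(im):
    v,u=np.mgrid[0:400,0:640]; d=im['depth']
    c=np.stack([(u-im['cx'])/im['fx']*d,(v-im['cy'])/im['fy']*d,d],-1)
    return (c-im['t'])@im['R']   # world
def ray(im,u,v):
    d=np.array([(u-im['cx'])/im['fx'],(v-im['cy'])/im['fy'],1.])@im['R']
    return -im['R'].T@im['t'], d/np.linalg.norm(d)
def onz(im,u,v,z):
    o,d=ray(im,u,v); return o+d*(z-o[2])/d[2]
def cross(rs):
    A=np.zeros((3,3));b=np.zeros(3)
    for o,d in rs:
        P=np.eye(3)-np.outer(d,d);A+=P;b+=P@o
    x=np.linalg.solve(A,b); return x,[np.linalg.norm(np.cross(x-o,d)) for o,d in rs]
def proj(im,X):
    c=im['R']@X+im['t'];return c[0]/c[2]*im['fx']+im['cx'],c[1]/c[2]*im['fy']+im['cy']
E
python3 - <<'E'
from h import *
a=grab('scene','s0');b=grab('side','d0')
for i in(a,b): print(-i['R'].T@i['t'],i['R'][2],i['fx'])
print(ctrl.get_obs())
E
```

```text
[ 1.1054742  -0.33294057  1.04209044] [-0.5394448   0.16958045 -0.82476771] 424.03232412010306
[ 0.06989035 -0.59596738  0.76890183] [ 0.52033334  0.50705451 -0.68713094] 428.9249089536399
{'t': 0.1, 'q': array([ 9.99011563e-01,  5.33186872e-02,  1.61415335e+00, -8.62306021e-06,
        1.47602271e+00, -1.19001616e-01]), 'dq': array([-3.84275038e-04, -1.96718233e-03, -5.46005372e-03, -2.27791856e-05,
       -5.38892490e-04, -4.34530422e-04]), 'effort': array([-1.18002749e-04, -3.94899380e+01, -3.71364856e+01, -1.47108240e-04,
        3.91133130e-03,  2.35613939e-06]), 'tool_pos': array([0.27313055, 0.56156762, 0.24887067]), 'tool_rot': array([-7.05025910e-01, -3.06080705e+00,  2.81535016e-03]), 'contact_force': array([-0.70441973,  0.24784792, -0.72586598]), 'wrist_torque': array([ 0.04437918,  0.04380637, -0.01848873]), 'grip_force': 0.0, 'opening': 0.0856433049664628}
```

View pics/s0.png

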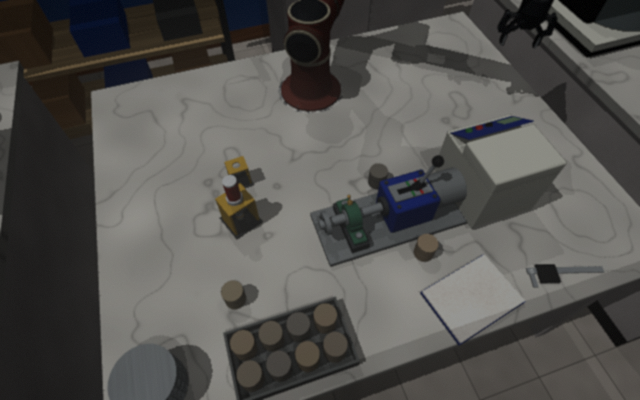

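View pics/d0.png

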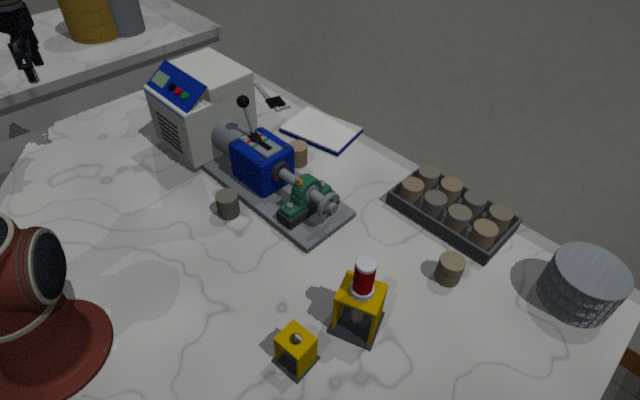

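The scene view shows the robot at the top. The large stand with the red gun is at (233,192), the small stand at (237,170), the knob at (438,161) and the nipple at about (349,199). In the side view these are the gun (365,275), small stand (295,345), knob (242,101) and nipple (299,181).

Candidates:
- **Stand:** large yellow with gun, scene (240,215) / side (358,305); or small yellow, scene (237,170) / side (295,345). I choose the large one.
- **Knob:** black ball, scene (438,161); the only other black items are the cutter (547,273) and the background gripper.
- **Nipple:** brass tip on the green bearing.

I'll check these choices in one close crop.

```bash
python3 - <<'E'
from h import *
a=load('s0');b=load('d0')
def c(im,u,v,s=6,w=66,h=48):
    x=im['color'][v-h//2:v+h//2,u-w//2:u+w//2,::-1]; return cv2.resize(cv2.convertScaleAbs(x,alpha=1.4),None,fx=s,fy=s,interpolation=cv2.INTER_CUBIC)
m=np.vstack([np.hstack([c(a,352,205),c(b,303,187)]),np.hstack([c(a,237,195),c(b,360,285)])])
cv2.imwrite('pics/c0.png',m);print(m.shape)
for n,im in(('s',a),('d',b)):
    P=pts(im);hsv=cv2.cvtColor(im['color'],cv2.COLOR_RGB2HSV);H,S,V=hsv[...,0].astype(int),hsv[...,1],hsv[...,2]
    ok=im['depth']>0
    for nm,mk in (('red',((H<8)|(H>172))&(S>140)&(P[...,0]>.35)),('blue',(abs(H-118)<12)&(S>120)&(abs(P[...,2]-.13)<.02)),('green',(abs(H-75)<20)&(S>70)&(V>25)),('yellow',(abs(H-25)<6)&(S>150)),('white',(abs(P[...,2]-.23)<.006)&(S<60))):
        mk=mk&ok&(P[...,2]>.01)&(P[...,0]>.2)&(P[...,0]<1.1)
        k,l,st,ce=cv2.connectedComponentsWithStats(mk.astype(np.uint8))
        for i in range(1,k):
            if st[i,4]>25:
                q=P[l==i]; r=cv2.minAreaRect((q[:,:2]*1000).astype(np.float32))
                print(n,nm,st[i,4],ce[i].round(0),q.mean(0).round(3),np.percentile(q,[2,98],axis=0).round(3).tolist(),np.round(r[0],1),np.round(r[1],1),round(r[2],1))
E
```

```text
(576, 792, 3)
s blue 1028 [408. 197.] [0.598 0.076 0.127] [[0.533, 0.025, 0.112], [0.637, 0.145, 0.133]] [584.4  87.7] [108.7 128.8] 0.0
s green 26 [469. 130.] [0.509 0.277 0.217] [[0.502, 0.27, 0.212], [0.515, 0.286, 0.222]] [508.8 278.3] [12.6 15.8] 19.2
s green 30 [339. 205.] [ 0.531 -0.085  0.067] [[0.519, -0.089, 0.06], [0.552, -0.079, 0.088]] [536.5 -85.7] [ 9.4 37.5] 81.3
s green 240 [353. 214.] [ 0.595 -0.072  0.115] [[0.567, -0.087, 0.098], [0.615, -0.056, 0.124]] [590.2 -71.3] [33.  53.2] 87.9
s green 120 [358. 237.] [ 0.638 -0.073  0.065] [[0.619, -0.088, 0.06], [0.652, -0.053, 0.069]] [635.6 -71.2] [36.5 33.3] 88.6
s yellow 173 [236. 165.] [ 0.315 -0.324  0.079] [[0.293, -0.349, 0.076], [0.337, -0.298, 0.083]] [ 315.7 -323.5] [52.7 46.5] 89.4
s yellow 27 [241. 187.] [ 0.419 -0.327  0.11 ] [[0.405, -0.331, 0.107], [0.429, -0.321, 0.113]] [ 417.2 -327.3] [24.7 10.6] 11.0
s yellow 262 [231. 205.] [ 0.466 -0.364  0.11 ] [[0.43, -0.395, 0.106], [0.493, -0.311, 0.114]] [ 452.4 -352.7] [68.1 77.1] 19.9
s white 3594 [515. 154.] [0.625 0.335 0.23 ] [[0.555, 0.242, 0.226], [0.688, 
[... 718 characters left out ...]
, 0.052], [0.643, -0.057, 0.123]] [579.8 -71.8] [ 39.3 138.1] 89.5
d yellow 1970 [89. 20.] [0.608 1.126 0.119] [[0.55, 1.098, 0.041], [0.685, 1.191, 0.193]] [ 605.3 1136.4] [ 67.5 170.8] 57.1
d yellow 31 [299. 181.] [ 0.557 -0.074  0.128] [[0.55, -0.078, 0.121], [0.565, -0.069, 0.141]] [557.4 -73.9] [12.3 13. ] 42.9
d yellow 1309 [360. 302.] [ 0.44  -0.359  0.094] [[0.404, -0.4, 0.014], [0.489, -0.313, 0.113]] [ 450.1 -352. ] [72.9 79.4] 21.6
d yellow 1311 [297. 346.] [ 0.311 -0.33   0.065] [[0.287, -0.354, 0.013], [0.338, -0.297, 0.083]] [ 313.2 -324.4] [51.4 58.4] 4.5
d white 1894 [211.  67.] [0.617 0.327 0.231] [[0.555, 0.24, 0.226], [0.682, 0.431, 0.233]] [619.5 337.5] [201.1 138.6] 89.2
```

View pics/c0.png

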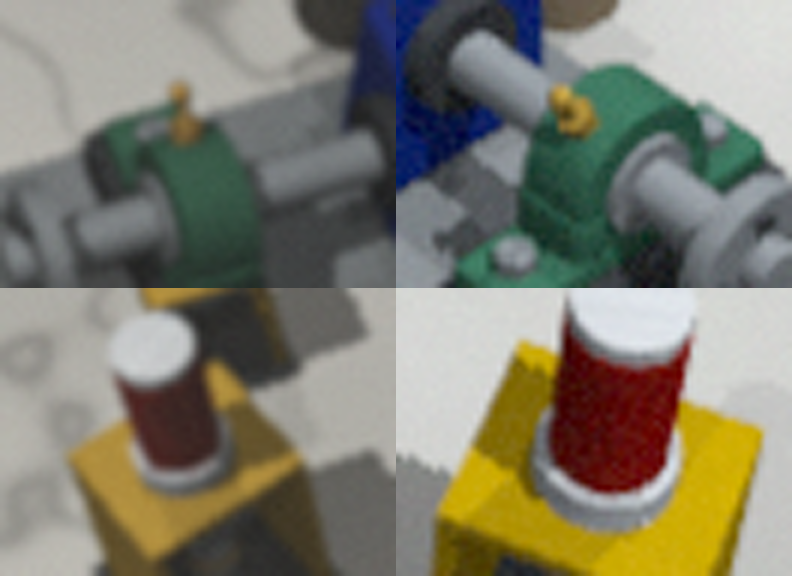

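The crop confirms it. Top row: the brass nipple leans off the green cap, with its head at scene (348.7,196.0) and side (297.7,179.3). Bottom row: the red gun with its white rear cap hangs in the large yellow stand, with the rear face at scene (229.5,181).

```bash
python3 - <<'E'
from h import *
a=load('s0');b=load('d0')
def blob(im,box,f):
    x0,y0,x1,y1=box;sub=im['color'][y0:y1,x0:x1];h=cv2.cvtColor(sub,cv2.COLOR_RGB2HSV).astype(int)
    m=f(h[...,0],h[...,1],h[...,2],pts(im)[y0:y1,x0:x1]).astype(np.uint8)
    k,l,st,ce=cv2.connectedComponentsWithStats(m);i=1+st[1:,4].argmax()
    c=max(cv2.findContours((l==i).astype(np.uint8),0,1)[0],key=len)
    return ce[i]+[x0,y0],st[i],cv2.minEnclosingCircle(c)
kn=lambda H,S,V,P:(V<60)&(P[...,2]>.2)
top=lambda H,S,V,P:(S<60)&(abs(P[...,2]-.194)<.006)
ras=[]
for nm,f,bs,bd in(('knob',kn,(425,150,452,175),(230,92,256,112)),('cap',top,(215,168,245,195),(350,252,382,280))):
    r=[]
    for im,bx in((a,bs),(b,bd)):
        c,s,e=blob(im,bx,f);print(nm,c.round(1),s[2:],np.round(e[0],1)+[bx[0],bx[1]],round(e[1],1));r.append(ray(im,*c))
    print(nm,*cross(r))
br=lambda H,S,V,P:(abs(H-22)<9)&(S>130)&(V>60)
for im,bx in((a,(338,186,362,212)),(b,(288,170,312,192))):
    c,s,e=blob(im,bx,br);print('brass',c.round(1),s)
print('nipple',*cross([ray(a,348.7,196.0),ray(b,297.7,179.3)]))
o=ctrl.get_obs();print(Rot.from_rotvec(o['tool_rot']).as_matrix().round(3))
E
```

```text
knob [437.3 161.3] [ 13  16 127] [436. 163.] 8.6
knob [242.4 101. ] [ 13  14 123] [242.5 101.5] 6.7
knob [0.58097147 0.14642903 0.22479243] [np.float64(0.0006796371538547628), np.float64(0.0006796371538547822)]
cap [229. 181.] [ 15  13 152] [229. 181.] 7.3
cap [365.7 263.4] [ 22  20 332] [365.6 263.7] 10.8
cap [ 0.45036691 -0.35138351  0.19105496] [np.float64(0.00011885383928463494), np.float64(0.00011885383928470693)]
brass [349.5 202. ] [10 15  4  3  8]
brass [299.1 181.4] [ 8  8  7  8 36]
nipple [ 0.55435983 -0.07128652  0.13580401] [np.float64(0.0012656266644688057), np.float64(0.0012656266644688683)]
[[-0.899  0.437 -0.001]
 [ 0.437  0.899 -0.002]
 [ 0.    -0.002 -1.   ]]
```

Call:
{"method": "drive_tool", "body": {"steps": [{"translation":[0,0,-0.5],"angular":[0,0,-0.8],"gripper":1},{"translation":[0,0,-0.5],"angular":[0,0,-0.8],"gripper":1},{"translation":[0,0,-0.5],"angular":[0,0,-0.8],"gripper":1},{"translation":[0,0,-0.5],"angular":[0,0,-0.8],"gripper":1},{"translation":[-0.7,-0.9,0],"angular":[0,0,0],"gripper":1},{"translation":[-0.7,-0.9,0],"angular":[0,0,0],"gripper":1},{"translation":[-0.7,-0.9,0],"angular":[0,0,0],"gripper":1},{"translation":[-0.7,-0.9,0],"angular":[0,0,0],"gripper":1}]}}

```text
t: 1.1
tool_pos: [0.3851, 0.416, 0.3294]
tool_rot: [-0.009, -3.141, 0.001]
contact_force: [0.7, 0.8, -0.3]
opening: 0.0853
grip_force: 0.0
```

Call:
{"method": "drive_tool", "body": {"steps": [{"translation":[-0.7,-0.9,0],"angular":[0,0,0],"gripper":1},{"translation":[-0.7,-0.9,0],"angular":[0,0,0],"gripper":1},{"translation":[-0.7,-0.9,0],"angular":[0,0,0],"gripper":1},{"translation":[-0.7,-0.9,0],"angular":[0,0,0],"gripper":1},{"translation":[-0.7,-0.9,0],"angular":[0,0,0],"gripper":1},{"translation":[-0.7,-0.9,0],"angular":[0,0,0],"gripper":1},{"translation":[0,0,0],"angular":[0,0,0],"gripper":1}]}}

```text
t: 1.98
tool_pos: [0.5523, 0.198, 0.329]
tool_rot: [-0.016, -3.14, 0.001]
contact_force: [0.5, 0.2, 0.4]
opening: 0.0855
grip_force: 0.0
```

Call:
{"method": "drive_tool", "body": {"steps": [{"translation":[-0.4,-0.65,0],"angular":[0,0,0],"gripper":1},{"translation":[-0.3,-0.65,0.2],"angular":[0,0,0],"gripper":1},{"translation":[0,0,0.6],"angular":[0,0,0],"gripper":1},{"translation":[0,0,0.7],"angular":[0,0,0],"gripper":1},{"translation":[0,0,0.7],"angular":[0,0,0],"gripper":1},{"translation":[0,0,0.4],"angular":[0,0,0],"gripper":1},{"translation":[0,0,0],"angular":[0,0,0],"gripper":0.5},{"translation":[0,0,0],"angular":[0,0,0],"gripper":0.3}], "force": 20}}

```text
t: 2.98
tool_pos: [0.5795, 0.1485, 0.2274]
tool_rot: [0.009, 3.14, 0.0]
contact_force: [0.6, -0.1, -0.2]
opening: 0.052
grip_force: 0.0
```

Call:
{"method": "drive_tool", "body": {"steps": [{"translation":[0,0,0],"angular":[0,0,0],"gripper":0.2},{"translation":[0,0,0],"angular":[0,0,0],"gripper":0.2},{"translation":[0,0,0],"angular":[0,0,0],"gripper":0.2}]}}

```text
t: 3.35
tool_pos: [0.5797, 0.148, 0.2275]
tool_rot: [0.01, 3.139, 0.0]
contact_force: [-0.4, -0.3, 5.2]
opening: 0.0285
grip_force: 19.7
```

Call:
{"method": "drive_tool", "body": {"steps": [{"translation":[0,-0.3,-0.1],"angular":[0,0,0],"gripper":0.2},{"translation":[0,-0.3,-0.1],"angular":[0,0,0],"gripper":0.2},{"translation":[0,-0.3,-0.05],"angular":[0,0,0],"gripper":0.2},{"translation":[0,-0.3,-0.05],"angular":[0,0,0],"gripper":0.2},{"translation":[0,-0.3,0],"angular":[0,0,0],"gripper":0.2},{"translation":[0,0,0],"angular":[0,0,0],"gripper":0.2},{"translation":[0,0,0],"angular":[0,0,0],"gripper":0.2}]}}

```text
t: 4.22
tool_pos: [0.58, 0.0886, 0.2406]
tool_rot: [0.009, 3.136, 0.003]
contact_force: [1.2, 1.2, 6.3]
opening: 0.0284
grip_force: 20.3
```

Call:
{"method": "drive_tool", "body": {"steps": [{"translation":[0,0,0],"angular":[0,0,0],"gripper":0.5},{"translation":[0,0,0],"angular":[0,0,0],"gripper":0.7},{"translation":[0,0,0],"angular":[0,0,0],"gripper":1},{"translation":[0,0,-0.7],"angular":[0,0,0],"gripper":1},{"translation":[0,0,-0.9],"angular":[0,0,0],"gripper":1},{"translation":[0.3,-0.9,-0.8],"angular":[0,0,0],"gripper":1},{"translation":[0.3,-1,0],"angular":[0,0,0],"gripper":1},{"translation":[0.3,-1,0],"angular":[0,0,0],"gripper":1}]}}

```text
t: 5.22
tool_pos: [0.5415, -0.0286, 0.3344]
tool_rot: [0.008, 3.141, -0.0]
contact_force: [0.0, -0.6, 0.7]
opening: 0.0851
grip_force: 0.0
```

Call:
{"method": "drive_tool", "body": {"steps": [{"translation":[0.3,-1,0],"angular":[0,0,0],"gripper":1},{"translation":[0.3,-1,0],"angular":[0,0,0],"gripper":1},{"translation":[0.3,-1,0],"angular":[0,0,0],"gripper":1},{"translation":[0.3,-1,0],"angular":[0,0,0],"gripper":1},{"translation":[0.3,-1,0],"angular":[0,0,0],"gripper":1},{"translation":[0.3,-1,0],"angular":[0,0,0],"gripper":1},{"translation":[0.3,-1,0],"angular":[0,0,0],"gripper":1},{"translation":[0,0,0],"angular":[0,0,0],"gripper":1}]}}

```text
t: 6.22
tool_pos: [0.4552, -0.309, 0.3332]
tool_rot: [-0.015, -3.14, -0.001]
contact_force: [0.0, 0.1, 0.5]
opening: 0.0855
grip_force: 0.0
```

```bash
python3 - <<'E'
from h import *
a=grab('scene','s1');b=grab('side','d1');w=grab('wrist','w1')
r=[]
for im,(x0,y0,x1,y1) in((a,(400,140,452,190)),(b,(225,80,290,130))):
    P=pts(im)[y0:y1,x0:x1];m=((im['color'][y0:y1,x0:x1].max(-1)<60)&(P[...,2]>.2)&(P[...,2]<.26)).astype(np.uint8)
    k,l,st,ce=cv2.connectedComponentsWithStats(m);i=1+st[1:,4].argmax();c=ce[i]+[x0,y0];print(c,st[i]);r.append(ray(im,*c))
print(cross(r));o=ctrl.get_obs();print(o['tool_pos'],o['tool_rot'])
print('cap px in wrist',proj(w,np.array([.4504,-.3514,.191])))
E
```

```text
[417.58870968 165.24193548] [ 13  19  11  17 124]
[257.14728682 106.93023256] [ 26  21  13  15 129]
(array([0.58198369, 0.09130338, 0.2334605 ]), [np.float64(0.0009978186079660286), np.float64(0.0009978186079659865)])
[ 0.45634522 -0.30649141  0.33372569] [-8.74460436e-03 -3.14140970e+00 -1.20620546e-03]
cap px in wrist (np.float64(260.2276615049585), np.float64(182.00623627585654))
```

View pics/w1.png

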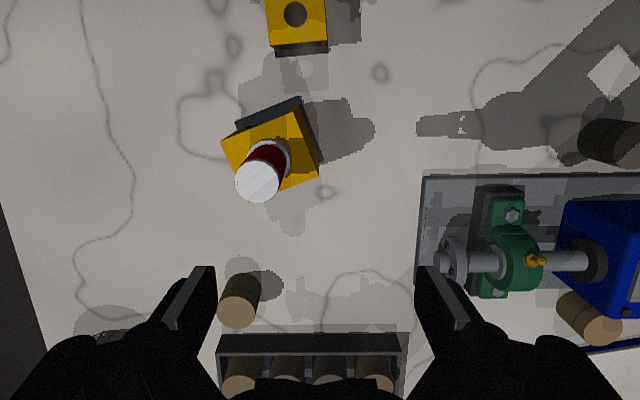

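The wrist view shows the gun's white cap at (260,181), which matches its predicted position of (260,182). The fingers straddle nothing yet, and the brass nipple is at about (535,260). The lever knob triangulates to y=0.091, so it is upright.

Call:
{"method": "drive_tool", "body": {"steps": [{"translation":[0.15,-0.6,0],"angular":[0,0,0],"gripper":1},{"translation":[0,-0.5,0.6],"angular":[0,0,0],"gripper":1},{"translation":[0,0,0.8],"angular":[0,0,0],"gripper":1},{"translation":[0,0,0.8],"angular":[0,0,0],"gripper":1},{"translation":[0,0,0.8],"angular":[0,0,0],"gripper":1},{"translation":[0,0,0.7],"angular":[0,0,0],"gripper":1},{"translation":[0,0,0.4],"angular":[0,0,0],"gripper":1},{"translation":[0,0,0],"angular":[0,0,0],"gripper":1}]}}

```text
t: 7.38
tool_pos: [0.4498, -0.3499, 0.1688]
tool_rot: [-0.008, -3.14, -0.003]
contact_force: [0.2, 1.2, -0.5]
opening: 0.0855
grip_force: 0.0
```

```bash
python3 - <<'E'
from h import *
o=ctrl.get_obs();print(o['tool_pos'],Rot.from_rotvec(o['tool_rot']).as_matrix().round(3),o['contact_force'])
w=load('w1');print(proj(w,np.array([.5544,-.0713,.1358])))
c=cv2.resize(w['color'][235:285,495:570,::-1],None,fx=8,fy=8,interpolation=cv2.INTER_CUBIC);cv2.imwrite('pics/c1.png',c)
E
```

```text
[ 0.44981706 -0.34988381  0.16884254] [[-1.     0.005 -0.002]
 [ 0.005  1.     0.002]
 [ 0.002  0.002 -1.   ]] [ 0.1770339   1.22112647 -0.52941191]
(np.float64(542.1165215453726), np.float64(261.1106269148572))
```

View pics/c1.png

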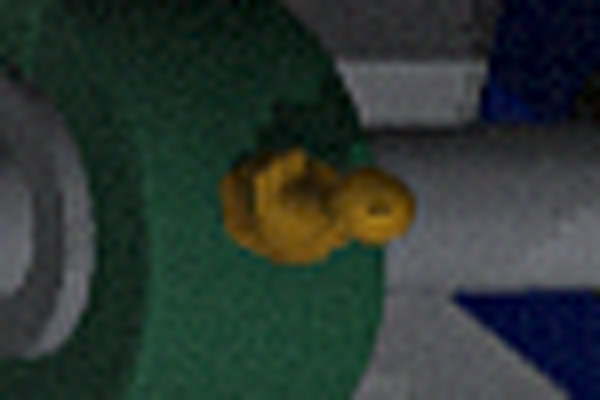

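The head is at wrist pixel (541.7,260.7) against a predicted (542.1,261.1), so three views agree on the head position. Now I'll grip the gun and lift it.

Call:
{"method": "drive_tool", "body": {"steps": [{"translation":[0,0,0],"angular":[0,0,0],"gripper":0.5},{"translation":[0,0,0],"angular":[0,0,0],"gripper":0.3},{"translation":[0,0,0],"angular":[0,0,0],"gripper":0.2},{"translation":[0,0,0],"angular":[0,0,0],"gripper":0.2},{"translation":[0,0,0],"angular":[0,0,0],"gripper":0.2},{"translation":[0,0,0],"angular":[0,0,0],"gripper":0.2}], "force": 80}}

```text
t: 8.12
tool_pos: [0.4505, -0.3522, 0.1716]
tool_rot: [0.01, 3.14, -0.004]
contact_force: [-0.3, -2.9, 6.3]
opening: 0.0347
grip_force: 79.1
```

Call:
{"method": "drive_tool", "body": {"steps": [{"translation":[0,0,-0.3],"angular":[0,0,0],"gripper":0.2},{"translation":[0,0,-0.6],"angular":[0,0,0],"gripper":0.2},{"translation":[0,0,-0.8],"angular":[0,0,0],"gripper":0.2},{"translation":[0,0,-0.8],"angular":[0,0,0],"gripper":0.2},{"translation":[0,0,-0.8],"angular":[0,0,0],"gripper":0.2},{"translation":[0,0,-0.8],"angular":[0,0,0],"gripper":0.2},{"translation":[0,0,-0.4],"angular":[0,0,0],"gripper":0.2},{"translation":[0,0,0],"angular":[0,0,0],"gripper":0.2}]}}

```text
t: 9.12
tool_pos: [0.4501, -0.3509, 0.3504]
tool_rot: [0.009, 3.141, -0.0]
contact_force: [-1.1, 0.1, -3.3]
opening: 0.0348
grip_force: 79.9
```

Call:
{"method": "drive_tool", "body": {"steps": [{"translation":[0,0.7,0],"angular":[0,0,0],"gripper":0.2},{"translation":[0,0.9,0],"angular":[0,0,0],"gripper":0.2},{"translation":[0,0.9,0],"angular":[0,-0.75,0],"gripper":0.2},{"translation":[0,0.9,0],"angular":[0,-0.75,0],"gripper":0.2},{"translation":[0,0.9,0],"angular":[0,-0.75,0],"gripper":0.2},{"translation":[0,0.9,0],"angular":[0,-0.75,0],"gripper":0.2},{"translation":[0,0.9,0],"angular":[0,-0.75,0],"gripper":0.2},{"translation":[0,0.9,0],"angular":[0,0,0],"gripper":0.2}]}}

```text
t: 10.12
tool_pos: [0.4496, -0.07, 0.3454]
tool_rot: [0.011, 2.624, 0.001]
contact_force: [0.7, -0.4, -3.9]
opening: 0.0343
grip_force: 80.7
```

Call:
{"method": "drive_tool", "body": {"steps": [{"translation":[0,0,0],"angular":[0,0,0],"gripper":0.2},{"translation":[0,0,0],"angular":[0,0,0],"gripper":0.2}]}}

```text
t: 10.38
tool_pos: [0.4512, -0.071, 0.3479]
tool_rot: [0.008, 2.621, -0.001]
contact_force: [-0.1, -0.8, -4.9]
opening: 0.0348
grip_force: 81.2
```

```bash
cat > go.py <<'E'
from h import *
H=np.array([.5543,-.0713,.1358]);n=np.array([-.5,0,.866])
def rep(L=.1414):
    o=ctrl.get_obs();R=Rot.from_rotvec(o['tool_rot']).as_matrix()
    print('pos',o['tool_pos'].round(4),'z',R[:,2].round(4),'y',R[:,1].round(4),'F',o['contact_force'].round(1),'along n',(o['contact_force']@n).round(1),'t',o['t'].round(2))
    e=H+n*L-o['tool_pos'];print('to seat, tool axes mm',(R.T@e*1000).round(1))
    print('rot needed tool axes deg',np.degrees(np.cross(R[:,2],-n)@R).round(2))
E
python3 - <<'E'
from go import *
rep();a=grab('scene','s2');b=grab('side','d2');w=grab('wrist','w2')
o=ctrl.get_obs();R=Rot.from_rotvec(o['tool_rot']).as_matrix();m=o['tool_pos']+R[:,2]*.1516
for i in(a,b,w):print(np.round(proj(i,m),1),np.round(proj(i,H),1))
def c(im,x,y,s,w,h):
    q=im['color'][y:y+h,x:x+w,::-1];return cv2.resize(cv2.convertScaleAbs(q,alpha=1.4),(400,300),interpolation=cv2.INTER_CUBIC)
pa,pb=[np.array(proj(i,m)).astype(int) for i in(a,b)]
cv2.imwrite('pics/c2.png',np.vstack([np.hstack([c(a,pa[0]-50,pa[1]-50,5,100,75),c(b,pb[0]-50,pb[1]-40,5,100,75)]),np.hstack([cv2.resize(w['color'][:,:,::-1],(400,300)),np.zeros((300,400,3),np.uint8)])]))
print(pa,pb)
E
```

```text
Traceback (most recent call last):
  File "go.py", line 5, in rep
    print('pos',o['tool_pos'].round(4),'z',R[:,2].round(4),'y',R[:,1].round(4),'F',o['contact_force'].round(1),'along n',(o['contact_force']@n).round(1),'t',o['t'].round(2))
                                                                                                                                                             ^^^^^^^^^^^^
AttributeError: 'float' object has no attribute 'round'
```

```bash
sed -i "s/o\['t'\].round(2)/round(o['t'],2)/" go.py
python3 - <<'E'
from go import *
rep();a=grab('scene','s2');b=grab('side','d2');w=grab('wrist','w2')
o=ctrl.get_obs();R=Rot.from_rotvec(o['tool_rot']).as_matrix();m=o['tool_pos']+R[:,2]*.1516
for i in(a,b,w):print(np.round(proj(i,m),1),np.round(proj(i,H),1))
def c(im,x,y,s,w,h):
    q=im['color'][y:y+h,x:x+w,::-1];return cv2.resize(cv2.convertScaleAbs(q,alpha=1.4),(400,300),interpolation=cv2.INTER_CUBIC)
pa,pb=[np.array(proj(i,m)).astype(int) for i in(a,b)]
cv2.imwrite('pics/c2.png',np.vstack([np.hstack([c(a,pa[0]-50,pa[1]-50,5,100,75),c(b,pb[0]-50,pb[1]-40,5,100,75)]),np.hstack([cv2.resize(w['color'][:,:,::-1],(400,300)),np.zeros((300,400,3),np.uint8)])]))
print(pa,pb)
E
```

```text
pos [ 0.4512 -0.071   0.3479] z [ 0.497  -0.0021 -0.8677] y [5.6e-03 1.0e+00 8.0e-04] F [-0.1 -0.8 -4.9] along n -4.2 t 10.38
to seat, tool axes mm [16.4 -0.2 94. ]
rot needed tool axes deg [-0.12 -0.2  -0.  ]
[345.8 169.1] [348.3 196.3]
[287.7 155.5] [297.2 179. ]
[315.8 185.5] [316.9 146.1]
[345 169] [287 155]
```

View pics/c2.png

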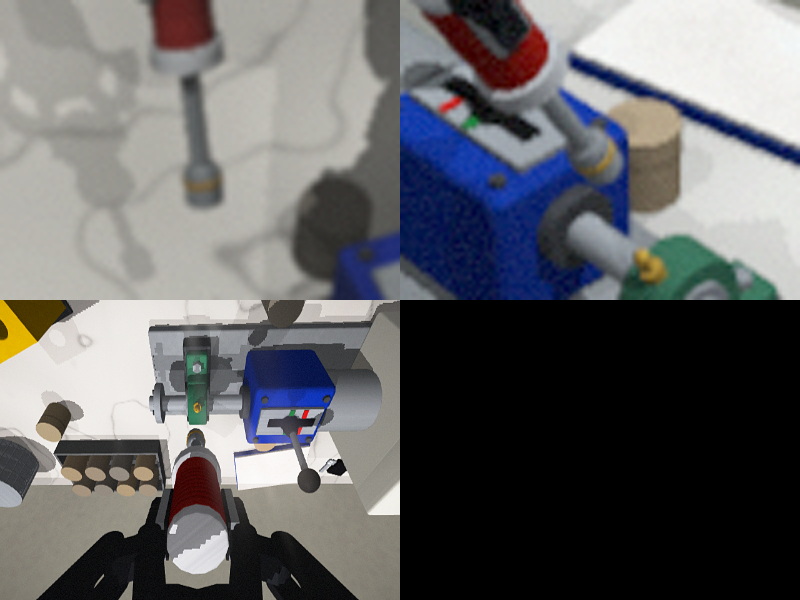

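The picture shows the gun tilted in the hand. The coupler mouth is at scene (345.8,169), side about (289,157) and wrist about (312,183), all near prediction. The nipple is in wrist at about (315,143), and the lever is upright at the green mark. I'll close in along the axis to 25 mm short and re-check.

Call:
{"method": "drive_tool", "body": {"steps": [{"translation":[0.4,0,0.2],"angular":[0,0,0],"gripper":0.2},{"translation":[0,0,0.5],"angular":[0,0,0],"gripper":0.2},{"translation":[0,0,0.5],"angular":[0,0,0],"gripper":0.2},{"translation":[0,0,0.35],"angular":[0,0,0],"gripper":0.2},{"translation":[0,0,0.15],"angular":[0,0,0],"gripper":0.2},{"translation":[0,0,0],"angular":[0,0,0],"gripper":0.2},{"translation":[0,0,0],"angular":[0,0,0],"gripper":0.2}]}}

```text
t: 11.4
tool_pos: [0.472, -0.0714, 0.2841]
tool_rot: [0.008, 2.617, -0.003]
contact_force: [-0.4, 0.8, -4.0]
opening: 0.0347
grip_force: 81.6
```

```bash
python3 - <<'E'
from go import *
rep();a=grab('scene','s3');b=grab('side','d3');w=grab('wrist','w3')
o=ctrl.get_obs();R=Rot.from_rotvec(o['tool_rot']).as_matrix();m=o['tool_pos']+R[:,2]*.1516
T=[]
for i in(a,b,w):
    p=np.round(proj(i,m),1);h=np.round(proj(i,H),1);x,y=((p+h)/2).astype(int)-[25,18];print('mouth',p,'head',h,'crop origin',x,y)
    q=i['color'][y:y+37,x:x+50,::-1];T.append(cv2.resize(cv2.convertScaleAbs(q,alpha=1.5),(400,296),interpolation=cv2.INTER_CUBIC))
T.append(T[0]*0);cv2.imwrite('pics/c3.png',np.vstack([np.hstack(T[:2]),np.hstack(T[2:])]))
E
```

```text
pos [ 0.472  -0.0714  0.2841] z [ 0.5011 -0.0035 -0.8654] y [ 6.1e-03  1.0e+00 -6.0e-04] F [-0.4  0.8 -4. ] along n -3.3 t 11.4
to seat, tool axes mm [ 2.9  0.2 28.2]
rot needed tool axes deg [-0.2   0.07 -0.  ]
mouth [347.6 190.7] head [348.3 196.3] crop origin 322 175
mouth [295.2 174.6] head [297.2 179. ] crop origin 271 158
mouth [316.1 184.9] head [316.7 175.6] crop origin 291 162
```

View pics/c3.png

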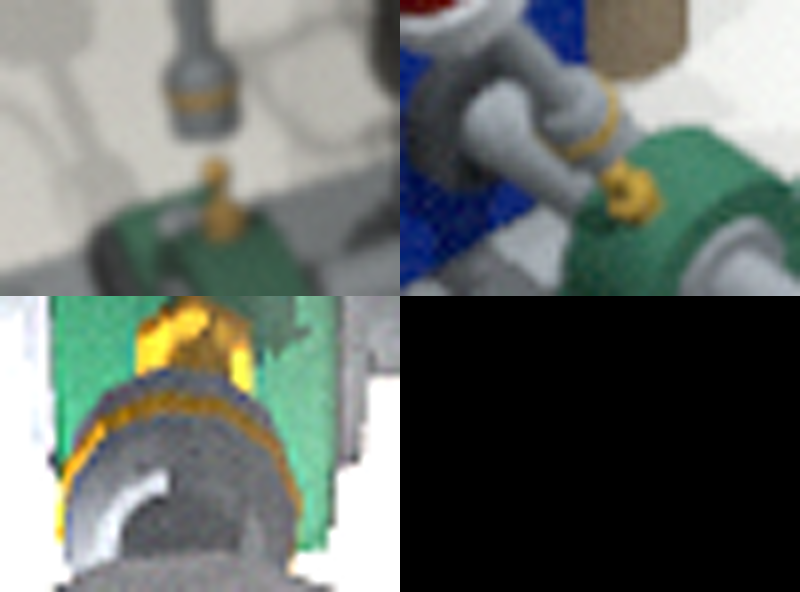

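Close-up: the coupler mouth is at scene (347.5,191.6) and the head at (348.7,196.2). Side shows the mouth about 15 crop pixels off-axis. Both match the computed 2.9 mm tool-x offset, and wrist asks for about +0.5 mm in y. I'll correct and advance.

Call:
{"method": "drive_tool", "body": {"steps": [{"translation":[0.07,0.01,0],"angular":[0,0,0],"gripper":0.2},{"translation":[0,0,0.1],"angular":[0,0,0],"gripper":0.2},{"translation":[0,0,0.1],"angular":[0,0,0],"gripper":0.2},{"translation":[0,0,0],"angular":[0,0,0],"gripper":0.2},{"translation":[0,0,0],"angular":[0,0,0],"gripper":0.2}], "force": 110}}

```text
t: 12.18
tool_pos: [0.4734, -0.0708, 0.2747]
tool_rot: [0.008, 2.618, -0.002]
contact_force: [-0.3, -0.1, -3.4]
opening: 0.0339
grip_force: 109.4
```

```bash
python3 -c "
from go import *
rep()"
```

```text
pos [ 0.4734 -0.0708  0.2747] z [ 0.4998 -0.0029 -0.8661] y [6.e-03 1.e+00 1.e-04] F [-0.3 -0.1 -3.4] along n -2.8 t 12.18
to seat, tool axes mm [-0.6 -0.5 19.3]
rot needed tool axes deg [-0.16 -0.01  0.  ]
```

Call:
{"method": "drive_tool", "body": {"steps": [{"translation":[-0.01,0,0.1],"angular":[0,0,0],"gripper":0.2},{"translation":[0,0,0.1],"angular":[0,0,0],"gripper":0.2},{"translation":[0,0,0.1],"angular":[0,0,0],"gripper":0.2},{"translation":[0,0,0],"angular":[0,0,0],"gripper":0.2}]}}

```text
t: 12.68
tool_pos: [0.4801, -0.0708, 0.265]
tool_rot: [0.008, 2.617, -0.002]
contact_force: [-0.7, -0.2, -0.9]
opening: 0.0343
grip_force: 109.7
```

Call:
{"method": "drive_tool", "body": {"steps": [{"translation":[0,0,0.05],"angular":[0,0,0],"gripper":0.2},{"translation":[0,0,0.05],"angular":[0,0,0],"gripper":0.2},{"translation":[0,0,0.05],"angular":[0,0,0],"gripper":0.2},{"translation":[0,0,0],"angular":[0,0,0],"gripper":0.2},{"translation":[0,0,0],"angular":[0,0,0],"gripper":0.2}]}}

```text
t: 13.3
tool_pos: [0.4825, -0.0706, 0.2586]
tool_rot: [0.008, 2.619, -0.001]
contact_force: [3.7, 1.3, -6.1]
opening: 0.0337
grip_force: 109.7
```

```bash
python3 -c "
from go import *
rep()"
```

```text
pos [ 0.4825 -0.0706  0.2586] z [ 0.4992 -0.0022 -0.8665] y [5.8e-03 1.0e+00 8.0e-04] F [ 3.7  1.3 -6.1] along n -7.1 t 13.3
to seat, tool axes mm [-0.7 -0.7  0.9]
rot needed tool axes deg [-0.13 -0.05  0.  ]
```

The force jumped to a pull of about 4 N towards the nipple at the seat depth, so the coupler has snapped on. Now I'll press the plunger in.

Call:
{"method": "drive_tool", "body": {"steps": [{"translation":[0,0,0.1],"angular":[0,0,0],"gripper":0.2},{"translation":[0,0,0.1],"angular":[0,0,0],"gripper":0.2},{"translation":[0,0,0.1],"angular":[0,0,0],"gripper":0.2},{"translation":[0,0,0.1],"angular":[0,0,0],"gripper":0.2},{"translation":[0,0,0],"angular":[0,0,0],"gripper":0.2},{"translation":[0,0,0],"angular":[0,0,0],"gripper":0.2},{"translation":[0,0,0],"angular":[0,0,0],"gripper":0.2}]}}

```text
t: 14.18
tool_pos: [0.4907, -0.071, 0.2483]
tool_rot: [0.006, 2.618, -0.003]
contact_force: [-9.3, 3.9, 6.8]
opening: 0.0341
grip_force: 110.6
```

```bash
python3 -c "
from go import *
rep()"
```

```text
pos [ 0.4907 -0.071   0.2483] z [ 0.5003 -0.0035 -0.8658] y [ 0.005   1.     -0.0011] F [-9.3  3.9  6.8] along n 10.5 t 14.18
to seat, tool axes mm [  1.2  -0.3 -12.2]
rot needed tool axes deg [-0.2   0.02 -0.  ]
```

Call:
{"method": "drive_tool", "body": {"steps": [{"translation":[0.02,0.01,0.08],"angular":[0,0,0],"gripper":0.2},{"translation":[0.01,0.01,0.08],"angular":[0,0,0],"gripper":0.2},{"translation":[0,0,0],"angular":[0,0,0],"gripper":0.2},{"translation":[0,0,0],"angular":[0,0,0],"gripper":0.2},{"translation":[0,0,0],"angular":[0,0,0],"gripper":0.2}]}}

```text
t: 14.8
tool_pos: [0.4935, -0.0709, 0.2433]
tool_rot: [0.006, 2.615, -0.006]
contact_force: [-10.7, 1.6, 8.6]
opening: 0.034
grip_force: 111.0
```

```bash
python3 -c "
from go import *
rep()"
```

```text
pos [ 0.4935 -0.0709  0.2433] z [ 0.5023 -0.0055 -0.8647] y [ 0.0056  1.     -0.0031] F [-10.7   1.6   8.6] along n 12.8 t 14.8
to seat, tool axes mm [  1.   -0.5 -17.9]
rot needed tool axes deg [-0.32  0.15 -0.  ]
```

Call:
{"method": "drive_tool", "body": {"steps": [{"translation":[0.01,0,0.03],"angular":[0,0,0],"gripper":0.2},{"translation":[0,0,0.02],"angular":[0,0,0],"gripper":0.2},{"translation":[0,0,0],"angular":[0,0,0],"gripper":0.2},{"translation":[0,0,0],"angular":[0,0,0],"gripper":0.2},{"translation":[0,0,0],"angular":[0,0,0],"gripper":0.2},{"translation":[0,0,0],"angular":[0,0,0],"gripper":0.2},{"translation":[0,0,0],"angular":[0,0,0],"gripper":0.2},{"translation":[0,0,0],"angular":[0,0,0],"gripper":0.2}]}}

```text
t: 15.8
tool_pos: [0.4943, -0.071, 0.2416]
tool_rot: [0.006, 2.615, -0.006]
contact_force: [-10.6, 0.3, 9.8]
opening: 0.0341
grip_force: 111.0
```

```bash
python3 - <<'E'
from go import *
rep();a=grab('scene','s4');b=grab('side','d4');w=grab('wrist','w4')
T=[]
for i,k in((a,1),(b,1),(w,2)):
    h=np.array(proj(i,H));x,y=h.astype(int)-[40*k,45 if k==1 else 40]
    q=i['color'][y:y+60*k,x:x+80*k,::-1];T.append(cv2.resize(cv2.convertScaleAbs(q,alpha=1.4),(400,300),interpolation=cv2.INTER_CUBIC))
T.append(T[0]*0);cv2.imwrite('pics/c4.png',np.vstack([np.hstack(T[:2]),np.hstack(T[2:])]))
E
```

```text
pos [ 0.4943 -0.071   0.2416] z [ 0.5027 -0.0056 -0.8645] y [ 0.0056  1.     -0.0032] F [-10.6   0.3   9.8] along n 13.8 t 15.8
to seat, tool axes mm [  0.9  -0.4 -19.7]
rot needed tool axes deg [-0.32  0.18 -0.  ]
```

View pics/c4.png

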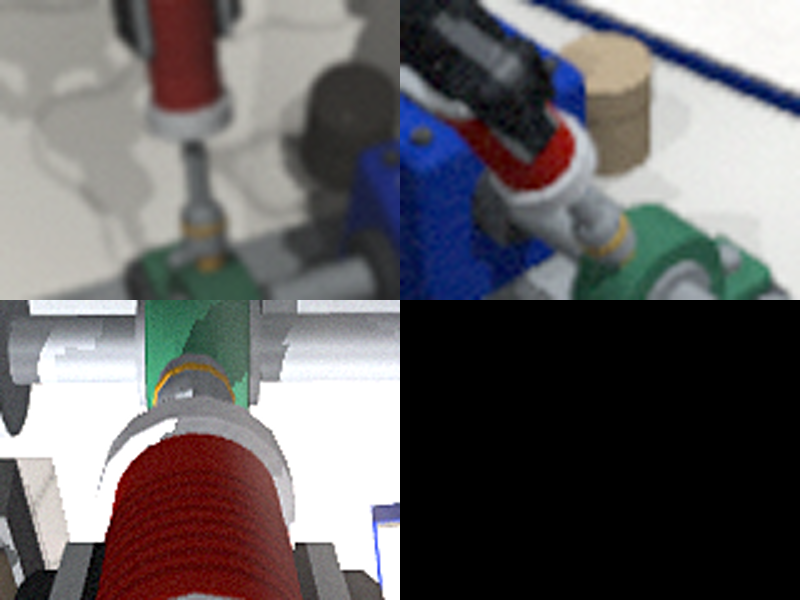

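The last picture shows the coupler seated over the nipple, scene (205,225) and wrist (195,385) in the crop. The gun is square to it and most of the tube is in the barrel. The axial force of about 16.6 N matches a stroke of about 19 mm, so I'll hand in.

```bash
python3 -c "
from station import ctrl
print(ctrl.finish_job())"
```

```text
the job is handed in; nothing more can be done
None
```

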